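Shut the parts drawer and lock it with a mallet blow

TASK

Push the parts cabinet's open drawer fully home until it clicks shut, then pick up the boxwood mallet and strike the red-headed sprung locking peg on top of the cabinet down until it latches; only the mallet may touch the peg. Then set the mallet down upright, standing on its head as it was, in the middle of its green pad and let go, leaving the other things on the bench where they are.

Things in the scene. Friction and masses are not known exactly. Their poses are not given: they have to be found in the camera images.
- cabinet: Fixed dark wooden cabinet, 200 deep (x), 260 wide (y), 85 high. Origin: centre of its underside, on the bench. Its -x axis is the way the drawer opens (towards the robot). A flat top with a brass collar (44 across, 6 high) round the peg.
- drawer (a joint): How far the drawer is open (m): 0 is home, up to 0.12. It slides with about 1.5 N of friction; the spring ball resists with about 5 to 6 N in all from 13 to 6 mm open, then snaps it home by itself and holds it there.
- drawer_front (a point): Point on the drawer's flat front face, mid-width, 58.5 above the bench. The front board is 14 thick, 250 wide, from 4.5 to 78.5 above the bench. At home its face stands 14 in front of the cabinet. Two brass knobs stick out 17 from it, 85 left and right of this point, 44 above the bench. Axes as the cabinet's.
- peg (a joint): How far the locking peg is pressed down (m): 0 is up, 0.022 is its stop. Its spring pushes it back up with 2 to 4 N; the latch adds about 9 N between 7 and 14 mm (12 N in all), after which it snaps down and stays down at about 22 mm. Let go before that it springs back up.
- peg_head: The locking peg: upright steel shaft 16 across with a red head 31 across and 10 thick. Origin on its axis, level with the cabinet's top when the peg is up; it moves down with the peg. It stands 25 mm towards the robot (-x) from the cabinet's middle (75 behind the cabinet's front edge).
- peg_top (a point): Centre of the flat top of the red peg head: 125 above the bench when up, 103 when latched (18 above the cabinet's top).
- mallet: Loose boxwood mallet, 0.28 kg, standing on its striking face. Head: upright cylinder 60 across, 84 high. Origin: centre of the lower face; z up the head. Handle: level bar 20 wide (y), 26 high (z), centred 42 above the lower face, out along -x to 145 from the head's axis. Grip it from above, hard (100 N) and close behind the head (50 to 60 from its axis), or it twists in the fingers.
- pad: Fixed green felt-covered pad, 140 x 140 x 6, on which the mallet stands at the start. Origin: centre of its underside, on the bench.
- spandrel: Loose cast brass corner ornament, about 100 x 100, 12 high, lying flat. Origin about its middle, underside. Leave alone.
- depthing_tool: Loose steel depthing tool, 150 x 90 x 61. Origin: centre of its underside. Leave alone.
- screw_tin: Loose round blued tin, 83 across, 45 high. Origin: centre of its underside. Leave alone.
- oil_bottle: Loose amber bottle, 48 across, 110 high. Origin: centre of its underside. Leave alone.
- great_wheel: Loose brass clock wheel, about 100 across, 18 high, lying flat. Origin: centre of its underside. Leave alone.
Mind the look-alikes: they are no part of the job. Of the things like the pad, leave any that is blue or orange; of the rest the larger one is meant.

How it is judged:
On the way, in this order (a step that is already met when the one before it is completed fails the run):
1. the drawer is fully home (within 3 mm) (value of joint drawer below 0.003 m), for 0.2 s.
2. with the drawer still home, the peg has been struck down and stays latched (18 mm or more down) (value of joint drawer below 0.003 m and value of joint peg above 0.018 m), for 0.3 s.
3. the mallet, still held in the fingers, is brought down to within 12 mm of its pad (lowered, not dropped) (z of mallet in the frame of pad below 0.018 m and horizontal distance between mallet and pad below 0.06 m and contact force between the fingers and mallet above 1 N), for 0.05 s.
At the end, for the whole second after the job is handed in: The drawer is within 3 mm of home, the peg is latched at least 18 mm down, and the mallet stands upright (within 0.08 rad) and at rest on its head on the pad, its axis within 40 mm of the pad's centre (all of step 2 and horizontal distance between mallet and pad below 0.04 m and z of mallet in the frame of pad below 0.012 m and angle between mallet's own z axis and vertical below 0.08 rad and linear speed of mallet below 0.02 m/s); the robot touches nothing.
It fails at once if the gripper or arm touches the peg (contact force between any of the fingers, the arm and peg_head above 1 N).
It fails at once if another thing on the bench is shifted by more than 30 mm (distance of any of spandrel, depthing_tool, screw_tin, oil_bottle, great_wheel from where it was at the start of the episode above 0.03 m).
It also fails if it takes over 64 s, if anything falls off the work surface, if the arm or the gripper's body presses on something with over 40 N, if the wrist force passes 120 N, or if a joint passes its speed limit or range.

ROBOT

A 6-joint arm with a two-finger parallel gripper is mounted at the origin on the work surface. World frame = base frame: x ahead of the robot, y to its left, z up, the work surface at z = 0. Lengths are in m, angles in rad, forces in N, time in s.
With the tool pointing down it reaches from about 0.425 to 0.95 m from the base axis. Payload 3.5 kg.
Tool frame: the origin (TCP) lies on the centre line of the jaws, within the pads' length; the fingertips stand 19 mm ahead of it and the grasp point (between the pads) is the TCP; z points along the fingers, y is the line along which they close (so a half turn about z gives the same grasp; the last joint's range is limited). The gripper opens to 85 mm and grips with 20 to 120 N. Pads are 22 mm wide; open, the fingers measure 114 mm over their backs; the gripper's body (76 mm by 85 mm) begins 54 mm behind the grasp point. The pads swing forward as they close: fully open they stand 13 mm farther back than shut.
Start: joints at [1.053, 0.286, 1.577, -0, 1.279, -0.15], TCP at [0.243, 0.63, 0.25] pointing down, gripper open.
Joint ranges: [-2.77, 2.77], [-0.9, 2.22], [0.21, 2.48], [-1.53, 4.67], [0.24, 2.81], [-2.84, 2.84]. Speed limits (rad/s): [2.79, 2.79, 3.14, 3.14, 3.14, 3.14].

INTERFACE

Orientations are given as a unit quaternion [x, y, z, w].
In Python, from plant import ctrl, imaging gives the robot as it stands. The module is installed in compiled form; this text tells all that it offers.
- The arm moves only by the shell command python3 -m handwheel 'ROWS' [OPENING] [FORCE]. ROWS is JSON, one flat list of numbers, 6 for each row, row after row: the shift along the world's x, y, z in units of 150 mm (1.0 is 150 mm), then the turn, a rotation vector about the world's x, y, z in units of 90 degrees (1.0 is 90 degrees). In form: [tx, ty, tz, rx, ry, rz, tx, ty, tz, rx, ry, rz, ...]. A call has 1 to 5 rows; each row shifts and turns the commanded pose from where the row before left it; what a row does not reach is not made up. A row lasts 1/12 s, in which the tool goes at most 41.7 mm and 7.16 degrees, less where a joint would pass 70% of its speed; a pose out of reach is approached as far as the arm can. A call with a number of a shift or a turn outside -1 to 1 is refused whole. A call with a gripper value outside its range is refused whole. OPENING is the opening, from 0 (shut) to 1 (fully open), set as the call begins (- or left out, the last holds). The fingers move at their own pace and stop on an object; FORCE is the grip in N (left out, the last holds). Time passes only in rows, so rows that do not move let the fingers close. It gives the time, the measured TCP pose, the force, the opening and the grip force at its end, in the units of the state.
- ctrl.get_state(): the state, without advancing time (a new reading comes with each control period).
- imaging.read_camera(name): name is "scene" or "top" or "wrist"; returns (picture, depth): 400x640x3 uint8, blue, green, red; 400x640 float32, m along the optical axis (not along the pixel's ray), 0 where there is no reading.
- imaging.get_calibration(name): a dict with "fovy" (degrees; the focal length in pixels is half the picture's height over the tangent of half this angle, whatever the lens; pixels are square), "cx", "cy" (the principal point, pixels), "distortion" ([k1, k2, p1, p2, k3] as OpenCV has them; the pictures are not rectified), "R" (3x3) and "t" (3): a world point X has camera coordinates R X + t. Camera axes: x right, y down, z forward; pixel columns grow to the right and rows downward; lengths in m; the calibration is good to about 2 mm. A picture is of the moment at which its call begins: read the wrist's pose just before it. get_calibration takes no time and is no camera call; for the wrist camera it gives the pose at the moment of the call.
- ctrl.sign_off(): hands the job in; it is judged then, once.
The state is a dict: "time": time; "qpos": joint angles; "dq": joint speeds; "joint_efforts": joint torques, N m; "eef_pos": TCP position; "tcp_rot": TCP orientation; "contact_force": force on the tool from outside, world axes, zero at the start; "wrist_torque": the same for the moment, N m; "opening": opening from 0.0 (shut) to 1.0 (fully open); "finger_force": force on a finger pad.
Only numpy, scipy, OpenCV 4.12 (cv2) and the standard library are available. Lean on these libraries where they do the work, as an engineer would, in place of code of your own. Each camera call takes 0.05 s, during which the arm holds its last target. There are 200 camera calls.

## Working session

There is one attempt and no reset: what is moved stays moved. The work goes in short steps, Python scripts to look and compute and a shell command to move; the robot and the scene stay as the last step left them, time stands still between calls to the robot, and variables do not carry over. Pictures are saved under pics/ and viewed, at most 10 in all, crops included, and the job is handed in when it is done.

```bash
mkdir -p pics; cat > h.py <<'E'
import numpy as np,cv2
from plant import ctrl,imaging
def cal(n):
    c=imaging.get_calibration(n); f=200/np.tan(np.radians(c['fovy'])/2)
    K=np.array([[f,0,c['cx']],[0,f,c['cy']],[0,0,1]]); return K,np.array(c['distortion'],float),np.array(c['R']),np.array(c['t']).ravel()
def ray(c,uv):
    K,D,R,t=c; p=cv2.undistortPoints(np.array(uv,float).reshape(-1,1,2),K,D).reshape(-1,2)
    return -R.T@t, np.c_[p,np.ones(len(p))]@R
def plane(c,uv,z):
    o,d=ray(c,uv); return o+d*((z-o[2])/d[:,2])[:,None]
def pt(c,uv,dep):   # points from depth along axis
    o,d=ray(c,uv); return o+d*np.array(dep,float).reshape(-1,1)
def tri(c1,u1,c2,u2):
    (o,d),(p,e)=ray(c1,u1),ray(c2,u2);out=[]
    for a,b in zip(d,e):
        s=np.linalg.lstsq(np.c_[a,-b],p-o,rcond=None)[0]; A=o+a*s[0];B=p+b*s[1]; out.append(np.r_[(A+B)/2,np.linalg.norm(A-B)])
    return np.array(out)
def cloud(c,dep):
    v,u=np.mgrid[0:400,0:640]; P=pt(c,np.c_[u.ravel(),v.ravel()],dep.ravel()); P[dep.ravel()==0]=np.nan
    return P.reshape(400,640,3)
E
python3 - <<'E'
from h import *
for n in('scene','top'):
    c=cal(n); im,d=imaging.read_camera(n); cv2.imwrite(f'pics/{n}0.png',im); np.savez(f'{n}0.npz',im=im,d=d)
    print(n,-c[2].T@c[3],c[2][2],c[0][0,0],c[1],(d>0).mean())
s=ctrl.get_state();print(s['time'],s['eef_pos'],s['tcp_rot'])
E
```

```text
scene [ 1.48716307 -0.20839797  0.9559228 ] [-0.73557094  0.15616132 -0.65920334] 442.0651442989661 [-0.1200022  0.         0.         0.         0.       ] 0.99527734375
top [0.19791291 0.01056944 1.4934156 ] [ 0.20837068 -0.00919924 -0.97800666] 480.80174450285637 [-0.02841203  0.          0.          0.          0.        ] 0.99589453125
0.1 [0.24238479 0.62938236 0.2490693 ] [ 1.82856603e-01  9.83139000e-01 -1.01972577e-03 -3.59109410e-04]
```

View pics/scene0.png

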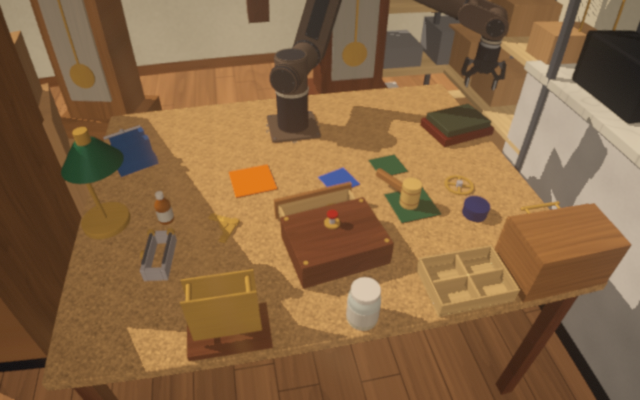

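View pics/top0.png

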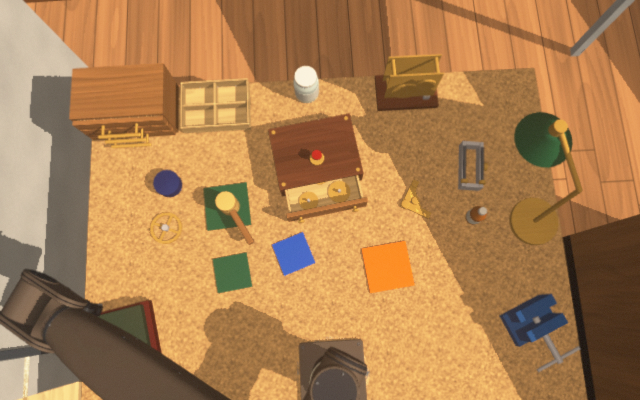

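The scene view shows the cabinet with the red peg at (333,216), the mallet head at (410,192) on the larger green pad and the drawer open toward the robot. In the top view the peg is at (317,157), the mallet head at (226,202), the pad around (228,206), and the drawer front runs along (287,217)–(366,202). The smaller green pad, (233,272), is a decoy.

```bash
python3 - <<'E'
from h import *
S={}
for n in('scene','top'):
    z=np.load(n+'0.npz'); c=cal(n); im,d=z['im'],z['d']; S[n]=(c,im,cv2.cvtColor(im,cv2.COLOR_BGR2HSV),cloud(c,d))
def blob(m,near):
    k,l,st,ce=cv2.connectedComponentsWithStats(m.astype(np.uint8)); 
    i=min([i for i in range(1,k) if st[i,4]>15],key=lambda i:np.hypot(*(ce[i]-near))); return l==i,ce[i],st[i]
pk={}
for n,pn,gn,bn in(('scene',(333,214),(410,204),(410,184)),('top',(317,156),(228,206),(226,202))):
    c,im,h,P=S[n]; H,Sa,V=h[...,0],h[...,1],h[...,2]
    m,ce,st=blob(((H<6)|(H>174))&(Sa>190)&(V>120),pn); pk[n]=ce; print(n,'peg',ce,st,np.nanmedian(P[m],0))
    m,ce,st=blob((H>40)&(H<90)&(Sa>60)&(V<140),gn); Q=P[m];print(' pad',ce,st,np.nanmedian(Q,0))
    # pad edges by plane cast
    v,u=np.nonzero(m); W=plane(c,np.c_[u,v],.006)[:,:2].astype(np.float32); print(' pad rect',cv2.minAreaRect(cv2.convexHull(W)))
    # mallet by height
    X=P.copy(); reg=np.hypot(X[...,0]-.55,X[...,1]-.28)<.2
    m=(P[...,2]>.075)&(P[...,2]<.1); mm,ce,st=blob(m,bn); pk[n+'m']=ce; Q=P[mm]; print(' head top',ce,st,np.nanmedian(Q,0),cv2.minAreaRect(Q[:,:2].astype(np.float32)))
    c0=np.nanmedian(Q,0)[:2]
    r=np.hypot(P[...,0]-c0[0],P[...,1]-c0[1]); m=(P[...,2]>.052)&(P[...,2]<.07)&(r<.17)&(r>.045); mm,ce,st=blob(m,(240,225) if n=='top' else (390,180)); Q=P[mm]
    rr=cv2.minAreaRect(Q[:,:2].astype(np.float32));print(' handle',st,np.median(Q,0),rr); q=Q[:,:2]-c0; w=np.linalg.svd(q-q.mean(0))[2][0];print('  dir svd',np.degrees(np.arctan2(w[1],w[0])),'mean dir',np.degrees(np.arctan2(*(q.mean(0)[::-1]))))
print('tri peg',tri(S['scene'][0],pk['scene'],S['top'][0],pk['top']))
print('tri mallet',tri(S['scene'][0],pk['scenem'],S['top'][0],pk['topm']))
c,im,h,P=S['top']
m,ce,st=blob((P[...,2]>.078)&(P[...,2]<.092),(317,140)); Q=P[m];print('cab',st,np.median(Q,0),cv2.minAreaRect(Q[:,:2].astype(np.float32)))
for uv in((287,217),(366,202),(326,210)): print(uv,P[uv[1]-2:uv[1]+3,uv[0]].round(3).tolist())
E
```

```text
scene peg [331.94202899 213.57971014] [327 210  11   8  69] [0.6463698  0.00924032 0.12411816]
 pad [404.80324074 209.40509259] [386 193  50  29 432] [0.56619283 0.26043856 0.00569866]
 pad rect ((0.5326009392738342, 0.29352280497550964), (0.12948450446128845, 0.11584027111530304), 5.185378074645996)
 head top [411.54285714 185.13469388] [402 178  20  16 245] [0.53413787 0.28731379 0.0882713 ] ((0.5267720818519592, 0.2913110852241516), (0.05991378426551819, 0.06005144491791725), 11.522634506225586)
 handle [377 168  26  19 156] [0.44926868 0.24561735 0.0598084 ] ((0.44490933418273926, 0.24614402651786804), (0.10621285438537598, 0.024002935737371445), 26.885480880737305)
  dir svd 27.99835989897884 mean dir -154.06103754390298
top peg [316.12857143 154.15714286] [312 150   9   9  70] [0.64495927 0.01131233 0.12443408]
 pad [227.66156788 206.97323136] [ 206  183   45   47 1046] [0.5154436  0.30296234 0.00589872]
 pad rect ((0.5286566019058228, 0.30300551652908325), (0.13582094013690948, 0.1354791522026062), 4.703375339508057)
 head top [225.00306748 200.82822086] [215 191  21  20 326] 
[... 345 characters left out ...]
ean dir -151.2890966905242
tri peg [[0.64457664 0.01032945 0.12301775 0.00179562]]
tri mallet [[0.52697871 0.2918938  0.08200176 0.00261492]]
cab [ 268  113   95   78 5051] [0.66820274 0.01632651 0.08485475] ((0.6691603064537048, 0.014691844582557678), (0.2026858776807785, 0.26021891832351685), 8.374506950378418)
(287, 217) [[0.475, 0.109, 0.075], [0.471, 0.109, 0.08], [0.468, 0.109, 0.077], [0.467, 0.11, 0.066], [0.478, 0.115, -0.006]]
(366, 202) [[0.508, -0.132, 0.07], [0.502, -0.13, 0.086], [0.504, -0.132, 0.06], [0.502, -0.133, 0.055], [0.503, -0.135, 0.033]]
(326, 210) [[0.488, -0.009, 0.079], [0.485, -0.009, 0.08], [0.485, -0.009, 0.066], [0.484, -0.009, 0.056], [0.484, -0.009, 0.039]]
```

```bash
python3 -m handwheel '[0.19,-0.19,0,0,0,0.065, 0.19,-0.19,0,0,0,0.065, 0.19,-0.19,0,0,0,0.065, 0.19,-0.19,0,0,0,0.065, 0.19,-0.19,0,0,0,0.065]' 0 60
python3 -m handwheel '[0.05,-0.27,0,0,0,0, 0.05,-0.27,0,0,0,0, 0.05,-0.27,0,0,0,0, 0.05,-0.27,0,0,0,0, 0.05,-0.27,0,0,0,0]'
python3 -m handwheel '[0.04,-0.27,0,0,0,0, 0.04,-0.27,0,0,0,0, 0.04,-0.27,0,0,0,0, 0.04,-0.27,0,0,0,0, 0.04,-0.27,0,0,0,0]'
python3 -m handwheel '[0,-0.22,0,0,0,0, 0,-0.22,0,0,0,0, 0,-0.22,0,0,0,0,0,0,0,0,0,0]'
```

```text
time: 0.52
eef_pos: [0.3858, 0.4858, 0.2497]
tcp_rot: [-0.074, 0.997, -0.0, -0.0]
contact_force: [1.6, -0.0, 0.3]
opening: 0.298
finger_force: 0.0
time: 0.93
eef_pos: [0.4223, 0.2829, 0.2498]
tcp_rot: [-0.072, 0.997, -0.0, -0.0]
contact_force: [1.3, -0.1, 0.5]
opening: 0.001
finger_force: 0.0
time: 1.35
eef_pos: [0.4522, 0.0805, 0.25]
tcp_rot: [-0.071, 0.997, 0.0, -0.0]
contact_force: [1.0, -0.1, -0.1]
opening: 0.001
finger_force: 0.0
time: 1.68
eef_pos: [0.4525, -0.0211, 0.2501]
tcp_rot: [-0.068, 0.998, -0.001, -0.0]
contact_force: [-0.1, 0.1, -0.4]
opening: 0.003
finger_force: 0.0
```

```bash
python3 -m handwheel '[0,0,-0.25,0,0,0, 0,0,-0.25,0,0,0, 0,0,-0.25,0,0,0, 0,0,-0.25,0,0,0, 0,0,-0.25,0,0,0]'
python3 -m handwheel '[0.07,0.01,0,0,0,0, 0.07,0.01,0,0,0,0, 0.07,0.01,0,0,0,0, 0.07,0.01,0,0,0,0, 0.07,0.01,0,0,0,0]'
python3 -m handwheel '[0.07,0.01,0,0,0,0, 0.05,0.007,0,0,0,0, 0.05,0.007,0,0,0,0,0,0,0,0,0,0]'
```

```text
time: 2.1
eef_pos: [0.4523, -0.0161, 0.0612]
tcp_rot: [-0.071, 0.997, 0.0, 0.0]
contact_force: [0.3, -0.3, -0.0]
opening: 0.005
finger_force: 0.0
time: 2.52
eef_pos: [0.5079, -0.009, 0.0652]
tcp_rot: [-0.072, 0.997, -0.0, 0.002]
contact_force: [-2.0, -0.2, 1.4]
opening: 0.004
finger_force: 1.2
time: 2.85
eef_pos: [0.5331, -0.0058, 0.0642]
tcp_rot: [-0.071, 0.997, -0.001, 0.002]
contact_force: [-0.2, 0.1, 0.8]
opening: -0.002
finger_force: 0.0
```

```bash
python3 -m handwheel '[0.03,0.004,0,0,0,0, 0.03,0.004,0,0,0,0,0,0,0,0,0,0]'
python3 -m handwheel '[0.03,0.004,0,0,0,0, 0,0,0,0,0,0]'
python3 -m handwheel '[0.03,0.004,0,0,0,0, 0,0,0,0,0,0]'
```

```text
time: 3.1
eef_pos: [0.5409, -0.0045, 0.0633]
tcp_rot: [-0.071, 0.997, -0.0, 0.001]
contact_force: [-0.2, -0.6, -0.5]
opening: -0.005
finger_force: 0.0
time: 3.27
eef_pos: [0.5425, -0.004, 0.0628]
tcp_rot: [-0.072, 0.997, -0.0, -0.003]
contact_force: [-9.1, -1.8, 7.2]
opening: 0.003
finger_force: 4.4
time: 3.43
eef_pos: [0.5425, -0.0039, 0.0626]
tcp_rot: [-0.073, 0.997, 0.0, -0.01]
contact_force: [-25.4, -5.9, 18.9]
opening: 0.0
finger_force: 12.4
```

```bash
python3 -m handwheel '[-0.15,-0.022,0,0,0,0, -0.2,-0.03,0.04,0,0,0, -0.05,0,0.26,0,0,0, 0,0,0.27,0,0,0, 0,0,0.27,0,0,0]' 1 100
python3 -m handwheel '[0,0.27,0.13,0,0,0.057, 0,0.27,0,0,0,0.057, 0,0.27,0,0,0,0.057, 0,0.27,0,0,0,0.057, 0,0.27,0,0,0,0]'
python3 -m handwheel '[0,0,0,0,0,0,0,0,0,0,0,0]'
python3 - <<'E'
from h import *
print(ctrl.get_state()['eef_pos'])
for n in('top','wrist'):
    c=cal(n); im,d=imaging.read_camera(n); np.savez(f'{n}1.npz',im=im,d=d,K=c[0],D=c[1],R=c[2],t=c[3]); P=cloud(c,d)
    cv2.imwrite(f'pics/{n}1.png',im)
    if n=='top':
        for u,v in((320,195),(320,190),(300,195),(340,190)): print(P[v-3:v+4,u].round(3).tolist())
E
```

```text
time: 3.85
eef_pos: [0.4874, -0.0107, 0.1893]
tcp_rot: [-0.071, 0.997, 0.0, -0.0]
contact_force: [0.7, -0.4, 0.9]
opening: 0.707
finger_force: 0.0
time: 4.27
eef_pos: [0.489, 0.1906, 0.2076]
tcp_rot: [-0.249, 0.969, 0.0, 0.002]
contact_force: [0.5, -0.5, -0.2]
opening: 0.999
finger_force: 0.0
time: 4.43
eef_pos: [0.4886, 0.1907, 0.207]
tcp_rot: [-0.25, 0.968, 0.0, 0.001]
contact_force: [-0.5, -0.3, 0.0]
opening: 0.998
finger_force: 0.0
[0.48862171 0.19073563 0.20699888]
[[0.556, 0.006, 0.007], [0.554, 0.006, 0.001], [0.551, 0.006, 0.003], [0.548, 0.006, -0.001], [0.544, 0.006, 0.003], [0.543, 0.007, -0.008], [0.538, 0.007, 0.003]]
[[0.556, 0.005, 0.072], [0.555, 0.005, 0.065], [0.556, 0.005, 0.049], [0.556, 0.005, 0.036], [0.556, 0.006, 0.022], [0.556, 0.006, 0.007], [0.554, 0.006, 0.001]]
[[0.547, 0.067, 0.062], [0.546, 0.068, 0.05], [0.546, 0.068, 0.039], [0.546, 0.069, 0.023], [0.546, 0.07, 0.012], [0.546, 0.07, -0.003], [0.542, 0.07, 0.001]]
[[0.565, -0.058, 0.022], [0.566, -0.059, 0.004], [0.564, -0.059, -0.001], [0.561, -0.059, -0.001], [0.558, -0.058, -0.001], [0.553, -0.058, 0.003], [0.55, -0.058, 0.002]]
```

View pics/wrist1.png

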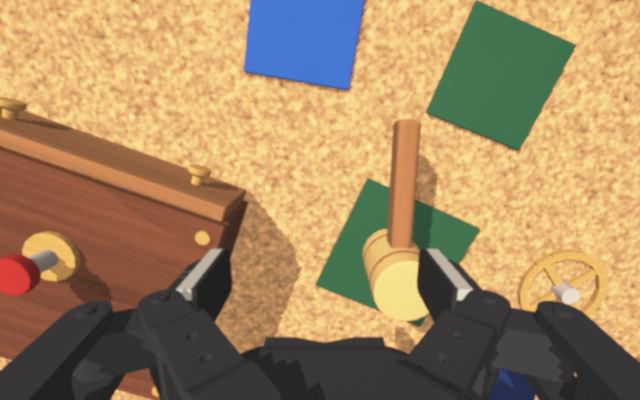

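View pics/top1.png

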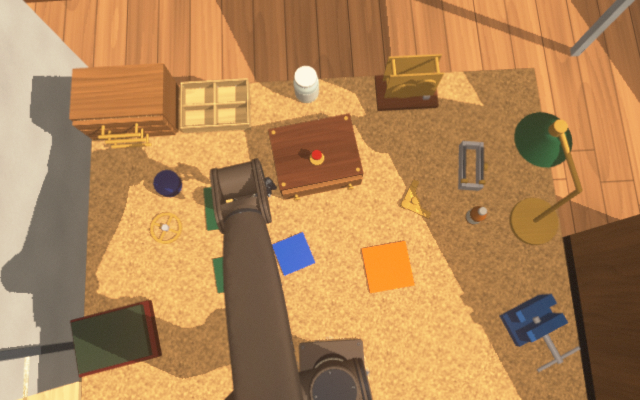

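The wrist view shows the mallet handle from (405,122) to (400,245) and the pad corners at (369,180), (479,229) and (318,285). The top view shows the drawer flush: its face is at x = 0.556, which matches home.

```bash
python3 - <<'E'
from h import *
z=np.load('wrist1.npz'); c=(z['K'],z['D'],z['R'],z['t']); P=cloud(c,z['d'])
W=plane(c,[(369,180),(479,229),(318,285)],.006);print(W, 'centre',(W[1]+W[2])/2, np.linalg.norm(W[0]-W[1]),np.linalg.norm(W[0]-W[2]))
h0=np.array([.5265,.292]); r=np.hypot(P[...,0]-h0[0],P[...,1]-h0[1]); m=np.zeros((400,640),bool);m[100:300,370:440]=1
Q=P[m&(P[...,2]>.05)&(P[...,2]<.07)&(r>.04)];print('handle',len(Q),np.median(Q,0),cv2.minAreaRect(Q[:,:2].astype(np.float32)))
q=Q[:,:2]-Q[:,:2].mean(0);w=np.linalg.svd(q,full_matrices=0)[2][0];print(np.degrees(np.arctan2(w[1],w[0])))
m[100:340,350:440]=1;Q=P[m&(P[...,2]>.08)&(P[...,2]<.1)];print('head',len(Q),np.median(Q,0),cv2.minAreaRect(Q[:,:2].astype(np.float32)))
Q=P[180:320,0:110];Q=Q[(Q[...,2]>.118)&(Q[...,2]<.13)];print('peg',len(Q),Q.mean(0))
s=ctrl.get_state();from scipy.spatial.transform import Rotation as R;print(R.from_quat(s['tcp_rot']).as_matrix().round(3))
E
```

```text
[[0.46344379 0.23091474 0.006     ]
 [0.45195839 0.36600281 0.006     ]
 [0.59873859 0.24298916 0.006     ]] centre [0.52534849 0.30449599 0.006     ] 0.13557543914825002 0.1358325223506051
handle 2832 [0.44124633 0.24560277 0.06027542] ((0.44443193078041077, 0.24897003173828125), (0.1077498123049736, 0.020634960383176804), 28.86114501953125)
28.897615183103813
head 2604 [0.52702407 0.28357192 0.08940675] ((0.5279858708381653, 0.2864905595779419), (0.05963350832462311, 0.044499874114990234), 41.320899963378906)
peg 1252 [0.63808988 0.01494232 0.123471  ]
[[-0.877 -0.48   0.001]
 [-0.48   0.877 -0.   ]
 [-0.    -0.    -1.   ]]
```

```bash
python3 -m handwheel '[-0.035,0.25,0,0,0,0.002, -0.035,0.25,0,0,0,0, 0,0,-0.2,0,0,0, 0,0,-0.2,0,0,0,0,0,0,0,0,0]' 1 100
```

```text
time: 4.95
eef_pos: [0.4747, 0.2613, 0.1408]
tcp_rot: [-0.249, 0.969, -0.0, -0.006]
contact_force: [-1.0, 0.3, -1.1]
opening: 1.003
finger_force: 0.0
```

```bash
python3 -m handwheel '[0.02,0.03,-0.2,0,0,0, 0,0,-0.2,0,0,0, 0,0,-0.2,0,0,0, 0,0,0,0,0,0]'; python3 -c "
from h import *
for i in range(2): print(ctrl.get_state()['eef_pos'])"
```

```text
time: 5.28
eef_pos: [0.4779, 0.2653, 0.052]
tcp_rot: [-0.248, 0.969, -0.0, -0.005]
contact_force: [-2.5, -0.2, -0.8]
opening: 1.0
finger_force: 0.0
[0.47794896 0.26526361 0.0519865 ]
[0.47794896 0.26526361 0.0519865 ]
```

Good position; close and lift gently.

```bash
python3 -m handwheel '[0,0,0,0,0,0,0,0,0,0,0,0,0,0,0,0,0,0,0,0,0,0,0,0,0,0,0,0,0,0]' 0 100
python3 -m handwheel '[0,0,0,0,0,0,0,0,0,0,0,0,0,0,0,0,0,0,0,0,0,0,0,0,0,0,0,0,0,0]'
python3 -m handwheel '[0,0,0.05,0,0,0,0,0,0.1,0,0,0,0,0,0.2,0,0,0,0,0,0.2,0,0,0,0,0,0.2,0,0,0]'
python3 -m handwheel '[0,0,0.2,0,0,0,0,0,0.05,0,0,0,0,0,0,0,0,0,0,0,0,0,0,0]'
```

```text
time: 5.7
eef_pos: [0.4824, 0.2684, 0.0589]
tcp_rot: [-0.249, 0.968, 0.0, 0.002]
contact_force: [0.1, 0.0, 0.6]
opening: 0.3
finger_force: 0.0
time: 6.12
eef_pos: [0.4822, 0.2684, 0.0589]
tcp_rot: [-0.249, 0.968, -0.0, 0.001]
contact_force: [-2.1, -1.6, 6.1]
opening: 0.212
finger_force: 98.1
time: 6.53
eef_pos: [0.48, 0.2678, 0.1698]
tcp_rot: [-0.249, 0.968, -0.0, -0.001]
contact_force: [1.1, 1.2, -2.7]
opening: 0.208
finger_force: 97.9
time: 6.87
eef_pos: [0.4804, 0.2679, 0.2057]
tcp_rot: [-0.249, 0.968, -0.0, -0.001]
contact_force: [-0.4, -0.7, -2.2]
opening: 0.213
finger_force: 97.9
```

```bash
cat > m.py <<'E'
from h import *
import sys
tag=sys.argv[1]; print(ctrl.get_state()['eef_pos'].round(4) if hasattr(ctrl.get_state()['eef_pos'],'round') else ctrl.get_state()['eef_pos'])
out=[]
for n in('scene','wrist'):
    c=cal(n); im,d=imaging.read_camera(n); np.savez(f'{n}{tag}.npz',im=im,d=d,K=c[0],D=c[1],R=c[2],t=c[3]); out.append(im)
cv2.imwrite(f'pics/m{tag}.png',np.hstack([cv2.resize(out[0][80:320,230:550],(400,300)),cv2.resize(out[1],(400,300))]))
E
python3 m.py 2
```

```text
[0.4804 0.2679 0.2057]
```

View pics/m2.png

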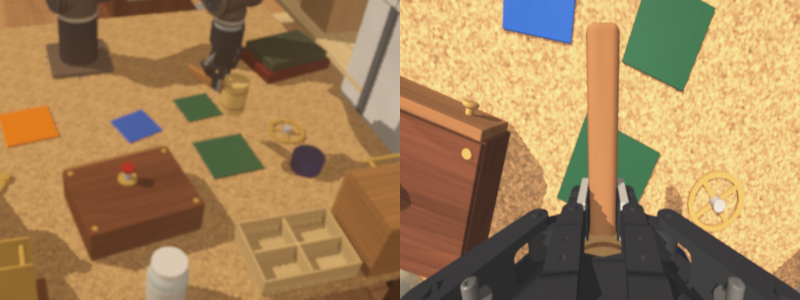

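The mallet is held: in the left half its head is at about (234,92), and the whole pad is bare. I'll measure the tilt, the head position and the bare pad.

```bash
cat > t.py <<'E'
from h import *
import sys
from scipy.spatial.transform import Rotation
tag=sys.argv[1]; e=np.array(ctrl.get_state()['eef_pos'])
z=np.load(f'wrist{tag}.npz'); c=(z['K'],z['D'],z['R'],z['t']); P=cloud(c,z['d'])
Q=P[30:310,460:510].reshape(-1,3); h=cv2.cvtColor(z['im'],cv2.COLOR_BGR2HSV)
m=np.zeros((400,640),bool);m[45:285,472:500]=1
m=np.zeros((400,640),bool);m[45:250,300:345]=1
Q=P[m];Q=Q[abs(Q[:,2]-e[2])<.06]
u=np.array([.876,.482]); s=(Q[:,:2]-e[:2])@u
a=np.polyfit(s,Q[:,2],1); print('handle top: slope deg',np.degrees(a[0]),'z at tcp-e.z',a[1]-e[2],'s range',s.min(),s.max(),len(Q))
q=Q[:,:2]-Q[:,:2].mean(0);w=np.linalg.svd(q,full_matrices=0)[2][0];print('az',np.degrees(np.arctan2(w[1],w[0]))%180)
z=np.load(f'scene{tag}.npz'); c=(z['K'],z['D'],z['R'],z['t']); P=cloud(c,z['d'])
hh=e[:2]+.055*u; r=np.hypot(P[...,0]-hh[0],P[...,1]-hh[1]); 
B=P[(r<.06)&(P[...,2]>e[2]-.1)&(P[...,2]<e[2]+.06)&((P[...,:2]-e[:2])@u>.02)]
T=B[B[:,2]>e[2]+.015];print('head pts',len(B),'zmin/max',np.percentile(B[:,2],[1,99])-e[2]); 
A=np.c_[T[:,:2]-hh,np.ones(len(T))]; 
print('top',len(T),np.median(T,0)-e,cv2.minAreaRect((T[:,:2]-e[:2]).astype(np.float32)),'plane',np.linalg.lstsq(A,T[:,2]-e[2],rcond=None)[0])
E
python3 t.py 2
python3 - <<'E'
from h import *
z=np.load('scene2.npz'); c=(z['K'],z['D'],z['R'],z['t']); h=cv2.cvtColor(z['im'],cv2.COLOR_BGR2HSV)
m=((h[...,0]>40)&(h[...,0]<90)&(h[...,1]>60)&(h[...,2]<140)).astype(np.uint8); k,l,st,ce=cv2.connectedComponentsWithStats(m)
i=min([i for i in range(1,k) if st[i,4]>200],key=lambda i:np.hypot(*(ce[i]-(412,204)))); v,u=np.nonzero(l==i)
print(ce[i],cv2.minAreaRect(cv2.convexHull(plane(c,np.c_[u,v],.006)[:,:2].astype(np.float32))), plane(c,[ce[i]],.006))
E
```

```text
handle top: slope deg -0.8270913432358794 z at tcp-e.z 0.0017544988143969598 s range -0.09044104113125333 -0.010087200017294592 9105
az 29.025092070063742
head pts 670 zmin/max [-0.04990642  0.03478759]
top 280 [0.05353239 0.0200064  0.03013434] ((0.04522525891661644, 0.022979911416769028), (0.0625058263540268, 0.06126514822244644), 34.36186599731445) plane [-0.16422158  0.03479303  0.0297435 ]
[411.82721576 204.4691137 ] ((0.5317844152450562, 0.3012731671333313), (0.1308092325925827, 0.13149400055408478), 4.9145121574401855) [[0.53477215 0.30042129 0.006     ]]
```

```bash
python3 -m handwheel '[0.05,-0.1,0.08,0,0,0,0.1,-0.234,0.08,0,0,0,0.1,-0.234,0,0,0,0,0.1,-0.234,0,0,0,0,0.1,-0.234,0,0,0,0]'
python3 -m handwheel '[0.1,-0.234,0,0,0,0,0.1,-0.234,0,0,0,0,0.1,-0.234,0,0,0,0,0.05,-0.134,0,0,0,0,0,0,0,0,0,0]'
python3 -m handwheel '[0,0,0,0,0,0,0,0,0,0,0,0]'; python3 m.py 3; python3 t.py 3
```

```text
time: 7.38
eef_pos: [0.548, 0.1112, 0.2283]
tcp_rot: [-0.25, 0.968, 0.0, -0.002]
contact_force: [1.0, 0.4, -2.6]
opening: 0.212
finger_force: 98.3
time: 7.8
eef_pos: [0.6014, -0.0171, 0.2277]
tcp_rot: [-0.247, 0.969, -0.0, -0.002]
contact_force: [-0.4, -0.4, -2.3]
opening: 0.208
finger_force: 98.4
time: 7.97
eef_pos: [0.6, -0.0121, 0.2285]
tcp_rot: [-0.249, 0.968, 0.001, -0.002]
contact_force: [-0.3, 0.8, -2.3]
opening: 0.21
finger_force: 98.4
[ 0.6    -0.0121  0.2285]
handle top: slope deg -0.7151737848556172 z at tcp-e.z 0.0005704705846456826 s range -0.09102677100422094 -0.010689912330249607 9096
az 29.070651059245822
head pts 811 zmin/max [-0.05187256  0.03152472]
top 364 [0.05177884 0.02203252 0.02865347] ((0.04512065649032593, 0.024578657001256943), (0.05675986409187317, 0.06094153970479965), 46.08346176147461) plane [-0.13224369  0.0319404   0.02748218]
```

View pics/m3.png

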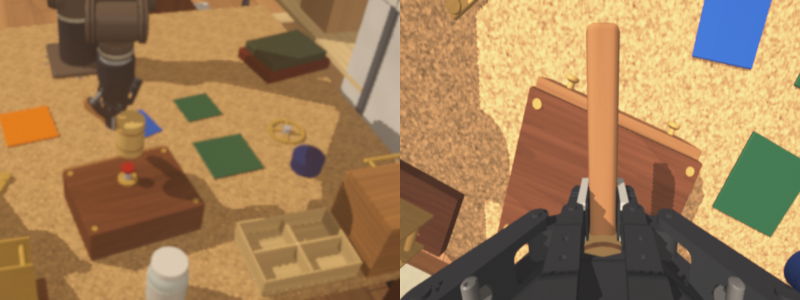

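The head is directly above the peg: head at (130,122), peg at (127,172) in the left half. Strike.

```bash
python3 -m handwheel '[0,0,-0.13,0,0,0,0,0,-0.13,0,0,0]'
python3 -m handwheel '[0,0,-0.1,0,0,0,0,0,-0.11,0,0,0,0,0,0,0,0,0,0,0,0,0,0,0]'
```

```text
time: 8.23
eef_pos: [0.602, -0.0114, 0.1932]
tcp_rot: [-0.25, 0.968, -0.001, 0.002]
contact_force: [-0.1, 0.5, -4.1]
opening: 0.211
finger_force: 98.5
time: 8.57
eef_pos: [0.6003, -0.0114, 0.1595]
tcp_rot: [-0.25, 0.968, 0.0, -0.001]
contact_force: [0.3, -0.1, -2.1]
opening: 0.212
finger_force: 98.4
```

Contact force is back to the mallet's weight alone, so the peg appears to have snapped down. Lift and check.

```bash
python3 -m handwheel '[0,0,0.2,0,0,0,0,0,0.2,0,0,0,-0.1,0.2,0.1,0,0,0,-0.1,0.234,0,0,0,0,-0.1,0.234,0,0,0,0]'
python3 -m handwheel '[-0.1,0.234,0,0,0,0,-0.1,0.234,0,0,0,0,0,0,0,0,0,0]'; python3 m.py 4
python3 - <<'E'
from h import *
for n in ('scene','top'):
    if n=='top': im,d=imaging.read_camera(n); c=cal(n)
    else: z=np.load('scene4.npz'); c=(z['K'],z['D'],z['R'],z['t']);im,d=z['im'],z['d']
    P=cloud(c,d); r=np.hypot(P[...,0]-.6445,P[...,1]-.0105); Q=P[r<.01]; print(n,len(Q),np.median(Q,0),Q[:,2].max())
E
```

```text
time: 8.98
eef_pos: [0.557, 0.0886, 0.2389]
tcp_rot: [-0.249, 0.969, -0.001, 0.003]
contact_force: [0.6, 0.7, -2.8]
opening: 0.206
finger_force: 98.7
time: 9.23
eef_pos: [0.5233, 0.1636, 0.2364]
tcp_rot: [-0.253, 0.968, 0.002, 0.001]
contact_force: [0.6, -0.4, -3.2]
opening: 0.212
finger_force: 98.8
[0.5233 0.1636 0.2364]
scene 47 [0.64545951 0.01007565 0.10130691] 0.10724279080943533
top 33 [0.64606657 0.00941448 0.10351259] 0.10996301137089981
```

View pics/m4.png

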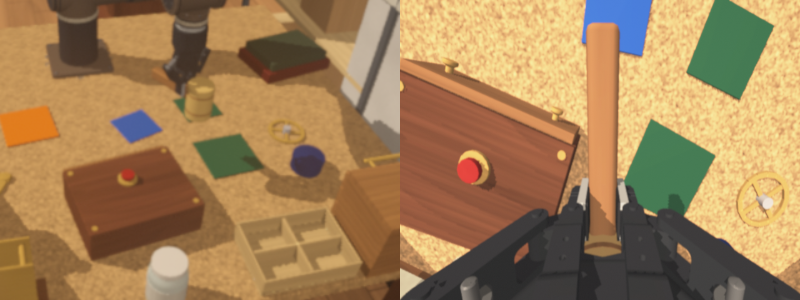

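The peg is latched, with its top at 0.103. Move over the pad and lower.

```bash
python3 -m handwheel '[-0.09,0.24,0,0,0,0,-0.09,0.24,0,0,0,0,-0.05,0.2,0,0,0,0,-0.03,0.096,0,0,0,0,0,0,0,0,0,0]'
python3 -m handwheel '[0,0,-0.2,0,0,0,0,0,-0.25,0,0,0,0,0,-0.25,0,0,0,0,0,-0.2,0,0,0,0,0,0,0,0,0]'
python3 -m handwheel '[0,0,0,0,0,0]'
```

```text
time: 9.8
eef_pos: [0.4871, 0.2757, 0.2358]
tcp_rot: [-0.25, 0.968, 0.001, 0.0]
contact_force: [-0.5, 0.1, -2.6]
opening: 0.21
finger_force: 99.1
time: 10.22
eef_pos: [0.4832, 0.2706, 0.0931]
tcp_rot: [-0.248, 0.969, -0.001, -0.007]
contact_force: [-2.2, 0.1, -3.5]
opening: 0.213
finger_force: 98.9
time: 10.3
eef_pos: [0.4869, 0.2724, 0.0989]
tcp_rot: [-0.248, 0.969, -0.0, -0.002]
contact_force: [0.5, 0.7, -2.3]
opening: 0.205
finger_force: 98.9
```

```bash
python3 -m handwheel '[-0.02,0.045,-0.11,0,0,0,0,0,-0.11,0,0,0,0,0,0,0,0,0,0,0,0,0,0,0]'
python3 -m handwheel '[0,0,-0.02,0,0,0,0,0,0,0,0,0,0,0,0,0,0,0]'
```

```text
time: 10.63
eef_pos: [0.4858, 0.2808, 0.0695]
tcp_rot: [-0.249, 0.968, 0.0, 0.001]
contact_force: [0.3, -0.1, -2.0]
opening: 0.208
finger_force: 99.1
time: 10.88
eef_pos: [0.4852, 0.281, 0.0659]
tcp_rot: [-0.249, 0.968, 0.0, 0.001]
contact_force: [0.5, -0.8, -2.6]
opening: 0.212
finger_force: 99.1
```

Step down until the weight transfers to the pad.

```bash
python3 -m handwheel '[0,0,-0.025,0,0,0,0,0,0,0,0,0,0,0,0,0,0,0]'
python3 -m handwheel '[0,0,-0.015,0,0,0,0,0,0,0,0,0,0,0,0,0,0,0]'
```

```text
time: 11.13
eef_pos: [0.4839, 0.2808, 0.0605]
tcp_rot: [-0.249, 0.968, -0.0, -0.0]
contact_force: [0.6, -0.5, -2.5]
opening: 0.21
finger_force: 99.1
time: 11.38
eef_pos: [0.4844, 0.281, 0.059]
tcp_rot: [-0.249, 0.968, -0.0, 0.0]
contact_force: [-2.1, -1.3, 2.2]
opening: 0.212
finger_force: 99.7
```

```bash
python3 -m handwheel '[0,0,0,0,0,0,0,0,0,0,0,0,0,0,0,0,0,0,0,0,0,0,0,0,0,0,0,0,0,0]' 0.7
python3 -m handwheel '[0,0,0.05,0,0,0,0,0,0.15,0,0,0,0,0,0.25,0,0,0,0,0,0.25,0,0,0,0,0,0.25,0,0,0]'
python3 -m handwheel '[-0.15,-0.2,0,0,0,0,-0.1,-0.2,0,0,0,0,0,0,0,0,0,0,0,0,0,0,0,0]'
python3 m.py 5; python3 - <<'E'
from h import *
s=ctrl.get_state();print(s['time'],np.abs(s['dq']).max())
z=np.load('scene5.npz'); c=(z['K'],z['D'],z['R'],z['t']);P=cloud(c,z['d'])
r=np.hypot(P[...,0]-.529,P[...,1]-.303);T=P[(r<.06)&(P[...,2]>.082)&(P[...,2]<.1)]
print('head top',len(T),np.median(T,0),cv2.minAreaRect(T[:,:2].astype(np.float32))[:2])
r=np.hypot(P[...,0]-.6445,P[...,1]-.0105); print('peg',np.median(P[r<.01],0))
E
```

```text
time: 11.8
eef_pos: [0.4843, 0.2809, 0.0584]
tcp_rot: [-0.249, 0.968, 0.0, 0.0]
contact_force: [0.1, 0.7, 0.2]
opening: 0.702
finger_force: 0.0
time: 12.22
eef_pos: [0.4837, 0.2807, 0.2027]
tcp_rot: [-0.249, 0.968, -0.0, -0.0]
contact_force: [1.4, 0.3, 0.6]
opening: 0.701
finger_force: 0.0
time: 12.55
eef_pos: [0.4461, 0.22, 0.2014]
tcp_rot: [-0.249, 0.969, 0.0, 0.001]
contact_force: [0.3, -0.3, -1.2]
opening: 0.699
finger_force: 0.0
[0.4461 0.22   0.2014]
12.65 0.021245349320318328
head top 200 [0.5325972  0.30164514 0.08868837] ((0.5283011198043823, 0.30398494005203247), (0.05940626189112663, 0.06005879119038582))
peg [0.64358562 0.0105557  0.1011127 ]
```

View pics/m5.png

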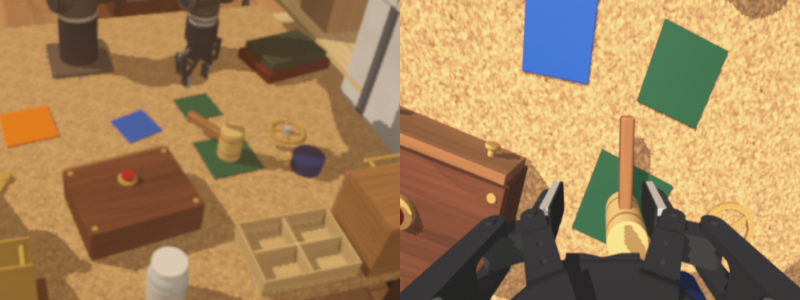

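The mallet stands upright with its head at (0.528, 0.304), in the middle of the pad. The peg is down, the drawer is shut and the gripper is clear.

```bash
python3 -c "
from plant import ctrl
print(ctrl.sign_off())"
```

```text
the job is handed in; nothing more can be done
None
```

The job is handed in at about 12.7 s of the 64 s allowed: drawer home, peg latched with its top at about 0.10 m, and the mallet standing upright on its green pad within a few mm of the centre; the verdict was not reported back.

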